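Cover the model and hold the showcase flap at the gauge arm

ROBOT

A 6-joint arm with a two-finger parallel gripper is mounted at the origin on the work surface. World frame = base frame: x ahead of the robot, y to its left, z up, the work surface at z = 0. Lengths are in m, angles in degrees, forces in N, time in s.
With the tool pointing down it reaches from about 0.375 to 0.9 m from the base axis. Payload 3.1 kg.
Tool frame: the origin (TCP) lies between the finger pads; the fingertips stand 19 mm ahead of it and the grasp point (between the pads) is the TCP; z points along the fingers, x is the direction in which the jaws open and shut, and the axes are right-handed (so a half turn about z gives the same grasp; the last joint's range is limited). The gripper opens to 87 mm and grips with 3 to 60 N. Pads are 19 mm wide; open, the fingers measure 117 mm over their backs; the gripper's body (75 mm by 190 mm) begins 51 mm behind the grasp point.
Start: joints at [64.887, 30.224, 82.088, -0, 67.689, -10.227], TCP at [0.161, 0.604, 0.242] pointing down, gripper open.
Joint ranges: [-176.69, 176.69], [-43.24, 126.21], [12.49, 139.97], [-82, 262], [0, 151.66], [-163.58, 163.58]. Speed limits (degrees/s): [159.86, 159.86, 180, 180, 180, 180].

INTERFACE

Orientations are given as a 3x3 rotation matrix whose columns are the frame's x, y, z axes.
In Python, from rig import read_state, capture, camera_info, hand_in, spot_in, silhouettes gives the robot as it stands.
- The arm moves only by the shell command python3 -m jog 'ROWS'. ROWS is text: rows parted by semicolons, each of 7 numbers parted by spaces: the shift along the tool's x, y, z in m, then the turn, a rotation vector about the tool's x, y, z in degrees, then the opening, from 0 (shut) to 1 (fully open). A call has 1 to 8 rows; each row is the pose to reach, as a shift and turn from the pose commanded when the call began, along the tool's axes at that moment; what a row does not reach only later rows make up. A row lasts 1/8 s, in which the tool goes at most 62.5 mm and 10.7 degrees, less where a joint would pass 70% of its speed; a pose out of reach is approached as far as the arm can. A call with a gripper value outside its range is refused whole. The fingers move at their own pace and stop on an object; the grip force is fixed at half the most. Time passes only in rows, so rows that repeat a pose let the fingers close. It gives the time, the measured TCP pose, the force and the opening at its end, in the units of the state.
- read_state(): the state, without advancing time (a new reading comes with each control period).
- capture(name): name is "scene" or "top" or "wrist"; returns (picture, depth): 480x640x3 uint8, red, green, blue; 480x640 float32, m along the optical axis (not along the pixel's ray), 0 where there is no reading.
- camera_info(name): a dict with "vfov" (degrees; the focal length in pixels is half the picture's height over the tangent of half this angle, whatever the lens; pixels are square), "cx", "cy" (the principal point, pixels), "R" (3x3) and "t" (3): a world point X has camera coordinates R X + t; the wrist camera has in their place "tool_from_camera" (4x4, takes a point from camera to tool coordinates, whose origin is the TCP and whose axes are the tool frame's). Camera axes: x right, y down, z forward; pixel columns grow to the right and rows downward; lengths in m; the calibration is good to about 2 mm. A picture is of the moment at which its call begins: read the wrist's pose just before it. camera_info takes no time and is no camera call.
- hand_in(): hands the job in, once; it reports no verdict.
Trained networks look in the newest picture that a camera, given by its name, has taken for a name from the list of things; names that differ only in an ending like _2 or _b are one class to them, and where a whole thing is asked for, a point or a joint stands for the part that bears it (a point fixed in the world has none). Each returns a list of dicts, best first, with "score" (0 to 1); they miss things now and then, are a little off and sometimes report something else, mostly with a low value. They report only what shows in the picture. A call takes as long as a camera call. They do not tell look-alikes from the thing itself.
- spot_in(label, camera): "centre" ([x, y, z] in m, in world coordinates, good to about 4 mm: the middle of the surface that is visible of it).
- silhouettes(label, camera): "region" (480x640 bool, what is visible of it).
The state is a dict: "time_s": time; "joint_positions": joint angles; "qvel": joint speeds; "tau": joint torques, N m; "position": TCP position; "tcp_rot": TCP orientation; "force": force on the tool from outside, world axes, zero at the start; "moment": the same for the moment, N m; "opening": opening from 0.0 (shut) to 1.0 (fully open).
Only numpy, scipy, OpenCV 4.12 (cv2) and the standard library are available. Lean on these libraries where they do the work, as an engineer would, in place of code of your own. Each camera call takes 0.05 s, during which the arm holds its last target.

TASK

The model car on the black base is about to go into the showcase: set its clear dust cover squarely down over it, so that it sits fully home around the base's raised step, and let go of it. Then lift the showcase's hinged flap, which has a bar handle, until it is level with the gauge arm on the showcase's side, and finish while holding it still there, because it falls shut when let go. Leave the gauge arm at its setting, and leave the other things on the table where they are.

Things in the scene. Friction and masses are not known exactly. Their poses are not given: they have to be found in the camera images.
- base: black base 124 (x) x 72 (y) x 10 mm, loose, 0.35 kg, flat on the table, uncovered at first; centred on it a raised step 89 x 41 mm, 5 mm high (top 15 mm above the underside), and on that, along x, a fixed grey model car 74 x 30 mm, highest point 39.5 mm above the underside. Origin: centre of the underside, z up.
- cover: clear dust cover, black flat top, black line round its rim: box open underneath, outside 100 (x) x 52 (y) x 46 mm high, 3 mm walls, about 0.09 kg, standing rim down. Origin: centre of the rim's plane, z up. Fits round the base's step with 2.5 mm spare each side, long side along long side, either way round; home, its rim is on the 10 mm plate: origin 10 mm above the base's.
- flap (a joint): angle of the showcase's flap, rad: 0 shut (level), grows as its front edge swings up, to 1.4. Almost free hinge: it drops shut when let go; 1.5 to 3 N at the handle carries it. Dark steel frame with clear pane, 222 x 220 x 8 mm, about 0.4 kg, on a white box 220 x 220 x 100 mm, fixed to the table, turned up to 0.2 rad about vertical. Hinge: the box's far top edge, 100 mm up.
- flap_hinge (a point): middle of the flap's hinge line, on the flap's underside. Its axes turn with the flap: x points from the front edge to the hinge (away from the robot), y along the hinge line to the left, z out of the flap's upper face.
- flap_handle (a point): centre of the flap's handle: round steel bar 10 mm thick, 94 mm long along y, on two 6 mm posts 70 mm apart, its axis 35 mm above the flap's upper face, 22 mm in from the front edge; from flap_hinge -200 mm along x, +43 mm along z, same axes. Clear in front, behind and above; the bar can turn between two pads.
- gauge (a joint): angle the gauge arm is set to, rad, measured like the flap's: the flap is level with it when both are equal. A dark steel strip 222 x 4 x 8 mm beside the flap's left (+y) edge, 15 mm clear of it, pivoting stiffly on the hinge line by a thin steel arc; stays put unless pushed.
- gauge_tip (a point): free front end of the gauge arm, 222 mm from the hinge line, mid thickness; x points along the arm to the hinge line, y along the hinge line to the left, z square to the arm's upper edge.
- tail_lamp: bystander: car tail lamp in red with clear and amber panes, about 90 (x) x 170 (y) x 70 mm, lying on its black back, at the far side. Origin at the centre of its underside.
- cased_model: bystander: another model car already in its closed case, 124 x 72 x 56 mm, at the far right. Origin at the centre of its underside.
- bezel: bystander: bright steel ring, 60 mm across, 16 mm high. Origin at the centre of its underside.
- driver: bystander: screwdriver 150 mm long lying near the robot, crosswise. Origin under its middle.
- wheel: bystander: black rubber disc (spare wheel), 40 mm across, 16 mm high, near the robot. Origin at the centre of its underside.
- jar: bystander: small closed jar, 40 mm across, 55 mm high, near the robot on the left. Origin at the centre of its underside.
There are look-alikes about, which are no part of the job. Leave any red or yellow look-alike of the base alone.

How it is judged:
By the outcome, as a careful person would: the job done as asked, in the order asked, and still so for the second after the job is handed in, while the arm keeps its last pose, push and grip.
It also fails if it takes over 51 s, if anything falls off the work surface, if the arm or the gripper's body presses on something with over 40 N, if the wrist force passes 120 N, or if a joint passes its speed limit or range.

## Working session

There is one attempt and no reset: what is moved stays moved. The work goes in short steps, Python scripts to look and compute and a shell command to move; the robot and the scene stay as the last step left them, time stands still between calls to the robot, and variables do not carry over. Pictures are saved under pics/ and viewed, and the job is handed in when it is done.

```bash
ls; mkdir -p pics
python3 - <<'E'
from rig import *
import cv2
for n in ("scene","top"):
    p,d=capture(n); cv2.imwrite(f"pics/{n}0.png",p[:,:,::-1])
    print(n,camera_info(n))
print(camera_info("wrist"))
s=read_state(); print(s)
E
```

```text
pics
scene {'vfov': 46.23786004515818, 'cx': 320.0948048987385, 'cy': 226.0892616621274, 'R': array([[-0.08125443,  0.99665049,  0.00924742],
       [ 0.61031125,  0.05708811, -0.79010197],
       [-0.78798343, -0.05855548, -0.61290567]]), 't': array([ 0.0193341 , -0.19198018,  1.81502094])}
top {'vfov': 43.362998903954235, 'cx': 319.5748261370393, 'cy': 238.06544597802755, 'R': array([[-2.59378071e-03, -9.99887869e-01,  1.47486304e-02],
       [-9.89748933e-01,  4.60880845e-04, -1.42817500e-01],
       [ 1.42794688e-01, -1.49678785e-02, -9.89639146e-01]]), 't': array([-0.00373592,  0.50090354,  1.34158057])}
{'vfov': 66.62898396115398, 'cx': 317.06066071037714, 'cy': 244.266947150496, 'tool_from_camera': array([[ 9.99999759e-01, -2.70865788e-04,  6.39031612e-04,
         1.24574704e-03],
       [ 1.02199367e-04,  9.68133777e-01,  2.50433583e-01,
        -6.83827884e-02],
       [-6.86501978e-04, -2.50433457e-01,  9.68133571e-01,
        -1.41903586e-01],
       [ 0.00000000e+00,  0.00000000e+00,  0.00000000e+00,
         1.00000000e+00]])}
{'time_s': 0.1, 'joint_positions': array([ 6.48866837e+01,  3.02735288e+01,  8.21489657e+01,  1.92667955e-04,
        6.76861484e+01, -1.02297149e+01]), 'qvel': array([-0.02057185, -0.15029388, -0.25945351,  0.02474081,  0.02249049,
       -0.02524248]), 'tau': array([-5.65749542e-04, -4.40984344e+01, -1.77150285e+01,  6.34594518e-02,
        5.34219830e-02, -4.61208356e-05]), 'position': array([0.16027022, 0.60347511, 0.24067105]), 'tcp_rot': array([[ 2.56856681e-01,  9.66449167e-01, -8.07572200e-04],
       [ 9.66447704e-01, -2.56857726e-01, -1.71560961e-03],
       [-1.86548064e-03, -3.39810510e-04, -9.99998202e-01]]), 'force': array([-0.62950797, -0.18960017,  0.16298888]), 'moment': array([-0.05076909, -0.04475794, -0.03583901]), 'opening': 1.0040261498107308}
```

View pics/scene0.png

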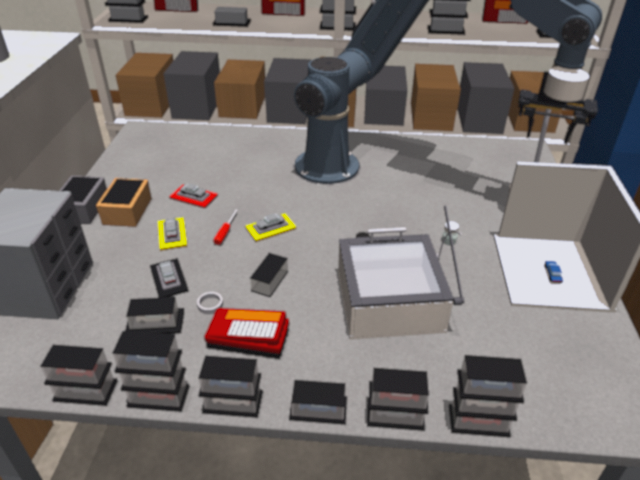

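View pics/top0.png

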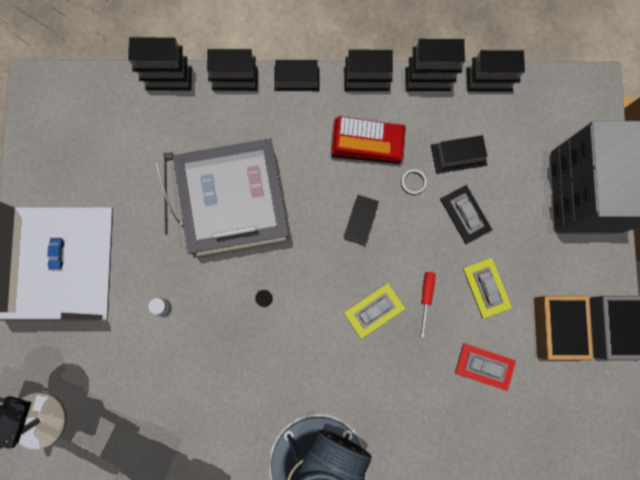

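The scene view shows the showcase at (395,280), with the gauge arm raised on its left side (455,250). The cover is at (269,273) and the black base with the car at (168,277). In the top view the cover is at (361,220), the base at (466,213), the bar handle at (236,233) and the gauge at about (165,195). The red and yellow look-alikes are nearer the robot.

```bash
cat > h.py <<'E'
from rig import *
import numpy as np, cv2
def K(n):
    c=camera_info(n); f=240/np.tan(np.radians(c['vfov']/2)); return f,c
def cam2world(n,st=None):
    f,c=K(n)
    if n!='wrist':
        R=np.array(c['R']);t=np.array(c['t']); return R.T,-R.T@t
    T=np.array(c['tool_from_camera']); Rw=np.array(st['tcp_rot']); p=np.array(st['position'])
    return Rw@T[:3,:3], Rw@T[:3,3]+p
def cloud(n,d,st=None):
    f,c=K(n); v,u=np.mgrid[0:480,0:640]
    P=np.stack([(u-c['cx'])/f*d,(v-c['cy'])/f*d,d],-1)
    R,o=cam2world(n,st); return P@R.T+o
def ray_z(n,uv,z,st=None):
    f,c=K(n); R,o=cam2world(n,st); uv=np.asarray(uv,float).reshape(-1,2)
    D=np.c_[(uv[:,0]-c['cx'])/f,(uv[:,1]-c['cy'])/f,np.ones(len(uv))]@R.T
    s=(z-o[2])/D[:,2]; return o+D*s[:,None]
def proj(n,X,st=None):
    f,c=K(n); R,o=cam2world(n,st); q=(np.asarray(X).reshape(-1,3)-o)@R
    return np.c_[q[:,0]/q[:,2]*f+c['cx'],q[:,1]/q[:,2]*f+c['cy']]
E
python3 - <<'E'
from h import *
p,d=capture("top"); np.save('top_d.npy',d)
C=cloud("top",d); 
for lab in ("base","cover","flap","flap_handle","gauge","gauge_tip"):
    print(lab,[(np.round(r['centre'],3),round(r['score'],2)) for r in spot_in(lab,"top")])
for lab in ("base","cover","flap_handle","gauge"):
    for i,r in enumerate(silhouettes(lab,"top")[:4]):
        m=r['region']; v,u=np.nonzero(m); rect=cv2.minAreaRect(np.c_[u,v].astype(np.float32))
        z=C[m][:,2]; print(lab,round(r['score'],2),m.sum(),rect,np.percentile(z,[5,50,95]).round(3))
        np.save(f'm_{lab}_{i}.npy',m)
s,ds=capture("scene"); np.save('scene_d.npy',ds)
C=cloud("scene",ds)
for lab in ("flap_handle","gauge","gauge_tip","cover","base"):
    print(lab,[(np.round(r['centre'],3),round(r['score'],2)) for r in spot_in(lab,"scene")])
E
```

```text
base [(array([ 0.56 , -0.348,  0.01 ]), 0.97), (array([ 0.215, -0.376,  0.007]), 0.87), (array([ 0.338, -0.129,  0.01 ]), 0.68), (array([ 0.385, -0.385,  0.007]), 0.65), (array([ 0.543, -0.098,  0.048]), 0.65), (array([0.572, 0.321, 0.165]), 0.51), (array([ 0.729, -0.114,  0.052]), 0.23)]
cover []
flap [(array([0.588, 0.19 , 0.106]), 0.88)]
flap_handle [(array([0.591, 0.193, 0.105]), 0.7)]
gauge [(array([0.571, 0.32 , 0.161]), 0.61), (array([0.345, 0.35 , 0.051]), 0.31)]
gauge_tip [(array([ 0.696, -0.33 ,  0.058]), 0.72), (array([0.571, 0.316, 0.17 ]), 0.57)]
base 0.9 1795 ((485.0000305175781, 366.5), (56.758575439453125, 33.011138916015625), 17.10272979736328) [0.004 0.011 0.039]
base 0.86 1734 ((486.84661865234375, 287.9787902832031), (54.901187896728516, 32.519554138183594), 68.8387451171875) [0.003 0.011 0.038]
base 0.66 1605 ((465.7770690917969, 214.24484252929688), (52.90876388549805, 31.2008113861084), 60.75117111206055) [0.004 0.011 0.039]
base 0.59 1755 ((373.8460998535156, 311.26922607421875), (32.4499626159668, 54.360618591308594), 56.3099365234375) [0.004 0.011 0.038]
cov
[... 187 characters left out ...]
0683594), (100.21405792236328, 102.1217041015625), 80.09581756591797) [0.101 0.106 0.111]
gauge 0.49 273 ((165.0, 193.5), (81.0, 4.0), 90.0) [-0.003  0.15   0.211]
gauge 0.25 10116 ((229.3702392578125, 196.0692138671875), (100.41162109375, 102.27177429199219), 80.36246490478516) [0.101 0.106 0.111]
flap_handle [(array([0.598, 0.192, 0.105]), 0.79)]
gauge [(array([0.589, 0.326, 0.155]), 0.69)]
gauge_tip [(array([0.595, 0.321, 0.15 ]), 0.83)]
cover [(array([ 0.567, -0.096,  0.045]), 0.82)]
base [(array([ 0.415, -0.381,  0.006]), 0.97), (array([ 0.35 , -0.128,  0.013]), 0.79), (array([ 0.583, -0.34 ,  0.007]), 0.75), (array([ 0.225, -0.375,  0.01 ]), 0.64), (array([0.599, 0.323, 0.148]), 0.33)]
```

```bash
cat >> h.py <<'E'
def rect(P):
    r=cv2.minAreaRect((P[:,:2]*1000).astype(np.float32)); b=cv2.boxPoints(r)
    e=[b[1]-b[0],b[2]-b[1]]; e.sort(key=lambda a:-np.linalg.norm(a))
    a=np.degrees(np.arctan2(e[0][1],e[0][0])); a=(a+90)%180-90
    return np.round(r[0],1),[round(float(np.linalg.norm(x)),1) for x in e],round(float(a),2)
E
python3 - <<'E'
from h import *
for n in("top","scene"):
    d=np.load(n+'_d.npy'); C=cloud(n,d); ok=d>0
    x,y,z=C[...,0],C[...,1],C[...,2]
    t=ok&(abs(z)<.02)&(x>.2)&(x<.8)&(abs(y)<.4)
    A=np.c_[x[t],y[t],np.ones(t.sum())]; print(n,'plane',np.linalg.lstsq(A,z[t],rcond=None)[0].round(4))
    for lab,c,r,lo,hi in (("covertop",(.55,-.097),.08,.038,.055),("cover8",(.55,-.097),.08,.02,.055),("base",(.57,-.345),.1,.006,.06),("jar",(.355,.345),.05,.03,.07),("flap",(.59,.19),.18,.095,.12),("cased",(.73,-.11),.1,.03,.08)):
        m=ok&(np.hypot(x-c[0],y-c[1])<r)&(z>lo)&(z<hi)
        print(n,lab,m.sum(),rect(C[m]) if m.sum()>5 else None, np.median(z[m]) if m.sum() else 0)
E
```

```text
top plane [-0.0021 -0.003   0.0007]
top covertop 983 (array([546. , -99.9]), [101.1, 51.9], -18.26) 0.044614718559616184
top cover8 1020 (array([545.7, -99.8]), [101.6, 52.0], -18.0) 0.044479326926944895
top base 1409 (array([ 580.9, -347.5]), [165.0, 163.5], -30.81) 0.011988943478834724
top jar 245 (array([347. , 356.6]), [36.5, 35.2], 89.67) 0.05343924162097902
top flap 9997 (array([588.4, 203.2]), [239.4, 232.0], -79.78) 0.10551418864860662
top cased 2770 (array([ 733.1, -118.4]), [170.0, 92.0], 84.59) 0.05317729892897116
scene plane [ 0.001  -0.0041  0.0007]
scene covertop 687 (array([549. , -99.1]), [105.9, 53.9], -18.56) 0.04550924911387222
scene cover8 893 (array([549.1, -98.6]), [105.9, 55.6], -19.28) 0.04480037226355549
scene base 1015 (array([ 557.2, -333.9]), [130.0, 103.8], 27.7) 0.011802845290366681
scene jar 123 (array([351.8, 357.7]), [35.4, 33.3], 66.25) 0.052800698120630596
scene flap 6986 (array([590. , 204.4]), [242.1, 236.7], -80.05) 0.1065396442142465
scene cased 2874 (array([ 738.2, -117.7]), [169.8, 92.4], 84.42) 0.053258261998979595
```

```bash
python3 -m jog '-0.579 0.555 0 0 0 3.3 1;-0.579 0.555 0 0 0 3.3 1;-0.579 0.555 0 0 0 3.3 1;-0.579 0.555 0 0 0 3.3 1;-0.579 0.555 0 0 0 3.3 1;-0.579 0.555 0 0 0 3.3 1;-0.579 0.555 0 0 0 3.3 1;-0.579 0.555 0 0 0 3.3 1'
python3 - <<'E'
from h import *
s=read_state(); print(s['position'],s['tcp_rot'],s['joint_positions'].round(1))
D=np.array([.547,-.0995,.24])-s['position']; print(s['tcp_rot'].T@D)
E
```

```text
time_s: 1.95
position: [0.4032, 0.1645, 0.242]
tcp_rot: [[0.312, 0.95, 0.002], [0.95, -0.312, 0.0], [0.001, 0.001, -1.0]]
force: [0.3, -0.2, -0.1]
opening: 1.0
[0.40324322 0.16451438 0.24198158] [[ 3.12111674e-01  9.50044223e-01  1.50928995e-03]
 [ 9.50045089e-01 -3.12112501e-01  3.40999103e-04]
 [ 7.95032489e-04  1.32746370e-03 -9.99998803e-01]] [  7.4  15.6 108.1   0.   56.2 -64.4]
[-0.20595897  0.21897486  0.00210852]
```

Run:
```python
from h import *
# showcase / gauge analysis from initial clouds
for n in("top","scene"):
    d=np.load(n+'_d.npy'); C=cloud(n,d); ok=d>0
    x,y,z=C[...,0],C[...,1],C[...,2]
    m=ok&(np.hypot(x-.59,y-.2)<.2)&(z>.095)&(z<.115)
    print(n,rect(C[m]))
    h=ok&(abs(x-.49)<.07)&(abs(y-.16)<.1)&(z>.125)&(z<.2); print('handle',h.sum(),rect(C[h]),np.percentile(z[h],[5,50,95]))
    g=ok&(y>.27)&(y<.38)&(x>.4)&(x<.78)&(z>.1); P=C[g]; print('gauge',g.sum(),P.min(0),P.max(0))
    np.save('g_%s.npy'%n,P)
```

```text
top (array([588.4, 203.2]), [239.4, 232.0], -79.78)
handle 209 (array([498.1, 177. ]), [94.1, 10.4], -79.79) [0.14149392 0.1459975  0.15086433]
gauge 1833 [0.45849003 0.2700877  0.10006462] [0.68646304 0.34151389 0.24196478]
scene (array([590. , 204.4]), [242.1, 236.7], -80.05)
handle 188 (array([502.2, 178.1]), [90.9, 14.6], -80.91) [0.13084298 0.14524775 0.14959582]
gauge 1416 [0.46082595 0.27001786 0.1000454 ] [0.68927147 0.34196469 0.23948971]
```

```bash
python3 -m jog '-0.206 0.219 0 0 0 0 1;-0.206 0.219 0 0 0 0 1;-0.206 0.219 0 0 0 0 1;-0.206 0.219 0 0 0 0 1;-0.206 0.219 0 0 0 0 1;-0.206 0.219 0.03 0 0 0 1;-0.206 0.219 0.03 0 0 0 1'
python3 - <<'E'
from h import *
s=read_state(); print(s['position'],s['qvel'].round(1))
p,d=capture("wrist"); cv2.imwrite("pics/w1.png",p[:,:,::-1]); np.savez('w1.npz',d=d,p=p,pos=s['position'],R=s['tcp_rot'])
C=cloud("wrist",d,s); x,y,z=C[...,0],C[...,1],C[...,2]; ok=d>0
for lab,c,r,lo,hi in (("covertop",(.55,-.097),.08,.038,.055),("base",(.56,-.348),.075,.0065,.06),("bodycar",(.56,-.348),.075,.012,.06)):
    m=ok&(np.hypot(x-c[0],y-c[1])<r)&(z>lo)&(z<hi)
    print(lab,m.sum(),rect(C[m]) if m.sum()>5 else None, np.median(z[m]) if m.sum() else 0)
for l in ("cover","base"):
    for i,r in enumerate(silhouettes(l,"wrist")[:4]):
        q=r['region']&ok; P=C[q]; print(l,round(r['score'],2),q.sum(),rect(P),np.median(P[:,2]),P.mean(0).round(3)); np.save(f'w1_{l}{i}.npy',r['region'])
E
```

```text
time_s: 2.82
position: [0.5443, -0.0978, 0.2096]
tcp_rot: [[0.313, 0.95, -0.005], [0.95, -0.313, 0.002], [0.0, -0.006, -1.0]]
force: [-0.2, 0.7, 0.0]
opening: 1.001
[ 0.54425577 -0.09776486  0.20958753] [ 1.4 -2.3 -1.   0.1  0.7  0. ]
covertop 6787 (array([548.8, -98.7]), [99.7, 52.1], -18.2) 0.04489544189294831
base 396 (array([ 503.3, -347.3]), [39.4, 19.0], 71.48) 0.008655467883545653
bodycar 0 None 0
cover 0.64 6870 (array([548.6, -98.6]), [100.1, 52.1], -18.19) 0.04486991664730566 [ 0.545 -0.098  0.044]
base 0.67 2014 (array([ 432.7, -356.8]), [82.0, 41.2], -28.44) 0.008311759526711898 [ 0.428 -0.357  0.008]
base 0.62 8110 (array([ 344.9, -140.5]), [101.4, 78.3], -56.23) 0.009401083170510693 [ 0.361 -0.144  0.014]
base 0.61 513 (array([ 504.2, -345.9]), [38.7, 19.7], 68.69) 0.008313020680174366 [ 0.506 -0.345  0.007]
```

View pics/w1.png

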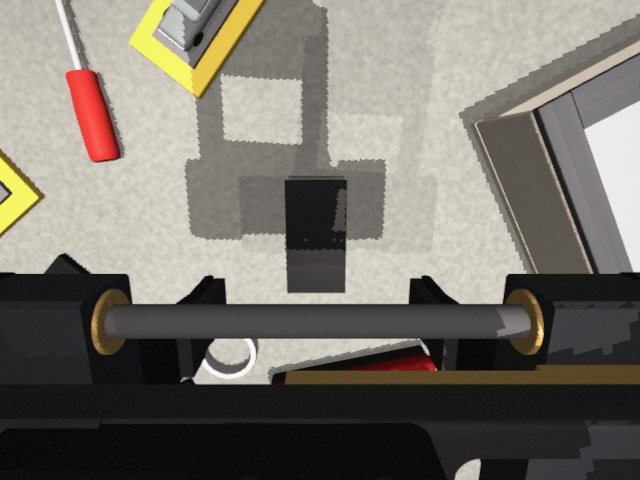

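```bash
python3 -m jog '0 0.001 0.06 0 0 0 1;0 0.001 0.12 0 0 0 1;0 0.001 0.12 0 0 0 1'
python3 - <<'E'
from h import *
s=read_state(); D=np.array([.548,-.099,.037])-s['position']; print(s['tcp_rot'].T@D)
d=np.load('top_d.npy'); C=cloud('top',d); x,y,z=C[...,0],C[...,1],C[...,2]
for lo,hi in ((.006,.06),(.0065,.06),(.02,.06)):
    m=(d>0)&(np.hypot(x-.562,y+.348)<.085)&(z>lo)&(z<hi); m=cv2.morphologyEx(m.astype(np.uint8),cv2.MORPH_OPEN,np.ones((3,3)))>0
    print(m.sum(),rect(C[m]),np.median(z[m]))
m=np.load('m_base_2.npy'); print(rect(C[m&(z>.005)]))
E
```

```text
time_s: 3.35
position: [0.5437, -0.0962, 0.0881]
tcp_rot: [[0.311, 0.95, -0.01], [0.95, -0.311, 0.004], [0.001, -0.011, -1.0]]
force: [-0.5, -1.1, 0.0]
opening: 1.005
[-0.00139608  0.00547442  0.05100278]
1029 (array([ 561.4, -348. ]), [122.4, 72.7], 28.46) 0.014491986944324298
934 (array([ 559.9, -348.8]), [118.9, 72.7], 28.46) 0.01645241713840817
417 (array([ 561.8, -348.9]), [74.8, 32.2], 28.42) 0.031724728648987455
(array([ 464.9, -169.8]), [480.0, 123.5], -61.59)
```

```bash
python3 -m jog '-0.001 0.002 0.03 0 0 0 1;-0.001 0.002 0.05 0 0 0 1;-0.001 0.002 0.05 0 0 0 1;-0.001 0.002 0.05 0 0 0 1'
python3 - <<'E'
from h import *
s=read_state(); D=np.array([.548,-.099,.037])-s['position']; print(s['tcp_rot'].T@D,s['qvel'].round(1))
E
```

```text
time_s: 3.85
position: [0.5503, -0.1, 0.0444]
tcp_rot: [[0.312, 0.95, 0.005], [0.95, -0.312, -0.002], [-0.0, 0.005, -1.0]]
force: [-0.1, 0.5, 0.4]
opening: 1.004
[ 0.00027869 -0.00254784  0.0073608 ] [-0.2  0.2  0.3  0.1 -0.5  0.1]
```

```bash
python3 -m jog '0 -0.002 0.006 0 0 0 1;0 -0.002 0.006 0 0 0 0.2;0 -0.002 0.006 0 0 0 0.2;0 -0.002 0.006 0 0 0 0.2;0 -0.002 0.006 0 0 0 0.2;0 -0.002 0.006 0 0 0 0.2'
python3 - <<'E'
from h import *
s=read_state(); print(s['position'],s['opening']*.087)
E
```

```text
time_s: 4.6
position: [0.5466, -0.099, 0.0355]
tcp_rot: [[0.312, 0.95, -0.0], [0.95, -0.312, 0.0], [-0.0, -0.0, -1.0]]
force: [0.6, 0.4, -0.2]
opening: 0.592
[ 0.54656666 -0.09904672  0.03549829] 0.051521716297695565
```

```bash
python3 -m jog '0 0 -0.06 0 0 0 0.2;0 0 -0.12 0 0 0 0.2;-0.232 0.092 -0.12 0 0 -10 0.2;-0.232 0.092 -0.12 0 0 -20 0.2;-0.232 0.092 -0.12 0 0 -30 0.2;-0.232 0.092 -0.12 0 0 -40 0.2;-0.232 0.092 -0.12 0 0 -46.6 0.2;-0.232 0.092 -0.12 0 0 -46.6 0.2'; python3 -m jog '0 0 0 0 0 0 0.2;0 0 0 0 0 0 0.2'
python3 - <<'E'
from h import *
s=read_state(); print(s['position'],s['opening']*.087,s['joint_positions'].round(1),s['qvel'].round(1))
p,d=capture("wrist"); cv2.imwrite("pics/w2.png",p[:,:,::-1]); np.savez('w2.npz',d=d,p=p,pos=s['position'],R=s['tcp_rot'])
t,dt=capture("top"); cv2.imwrite("pics/t2.png",t[:,:,::-1]); np.save('t2d.npy',dt)
E
```

```text
time_s: 5.6
position: [0.5608, -0.3485, 0.1548]
tcp_rot: [[-0.473, 0.881, -0.001], [0.881, 0.473, 0.001], [0.002, -0.0, -1.0]]
force: [-0.0, 1.1, -0.9]
opening: 0.593
time_s: 5.85
position: [0.5617, -0.347, 0.1555]
tcp_rot: [[-0.476, 0.879, -0.0], [0.879, 0.476, 0.0], [0.001, -0.0, -1.0]]
force: [0.4, -1.0, -0.1]
opening: 0.595
[ 0.56165524 -0.34697977  0.15552932] 0.05174307835344407 [ -41.4   38.5   81.     0.    60.5 -159.8] [-0.  -0.1 -0.3  0.1 -0.1 -0.3]
```

View pics/w2.png

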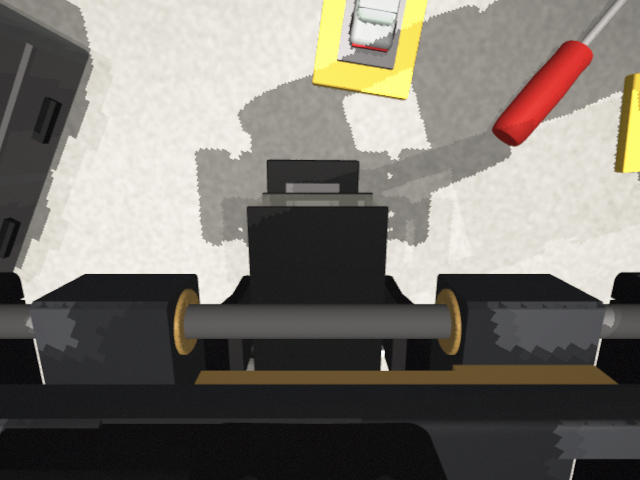

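View pics/t2.png

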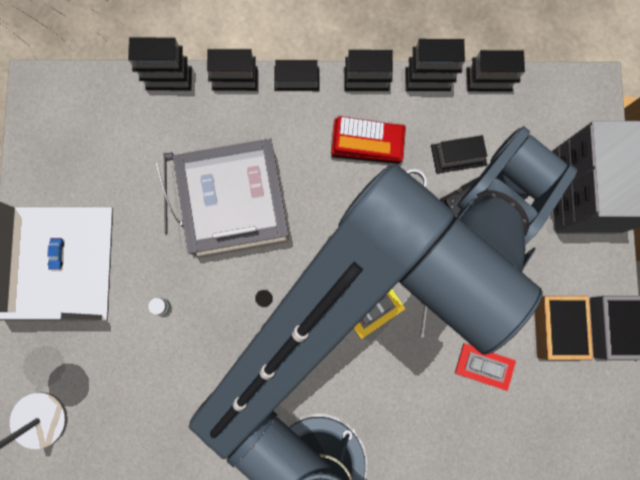

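Run:
```python
from h import *
q=np.load('w2.npz'); p=q['p'].astype(float).mean(2); s=dict(position=q['pos'],tcp_rot=q['R'])
def edges_h(r,lo,hi):  # subpixel strongest gradients along a row range
    g=np.diff(cv2.GaussianBlur(p,(3,3),0)[r,lo:hi]); i=np.argmax(abs(g)); w=abs(g[max(0,i-2):i+3]); return lo+max(0,i-2)+.5+(w*np.arange(len(w))).sum()/w.sum()
def edges_v(c,lo,hi):
    g=np.diff(cv2.GaussianBlur(p,(3,3),0)[lo:hi,c]); i=np.argmax(abs(g)); w=abs(g[max(0,i-2):i+3]); return lo+max(0,i-2)+.5+(w*np.arange(len(w))).sum()/w.sum()
top=[(c,edges_v(c,150,172)) for c in range(275,352,5)]
L=[(edges_h(r,255,280),r) for r in range(166,188,2)]; R=[(edges_h(r,345,370),r) for r in range(166,188,2)]
Rm=np.array(s['tcp_rot']); pos=s['position']
def tool(uv,z): return (ray_z('wrist',uv,z,s)-pos)@Rm
for nm,e,z in (("base near",top,.010),("base L",L,.010),("base R",R,.010)):
    T=tool(np.array(e),z)*1000
    print(nm,T.mean(0).round(2),'slope', np.polyfit(*( (T[:,0],T[:,1]) if 'near' in nm else (T[:,1],T[:,0])),1).round(4), T[[0,-1],:2].round(1).tolist())
zc=pos[2]-.0355+.046
ct=[(c,edges_v(c,202,213)) for c in range(256,382,6)]
CL=[(edges_h(r,235,262),r) for r in range(213,270,6)]; CR=[(edges_h(r,375,400),r) for r in range(213,270,6)]
for nm,e,z in (("cover near",ct,zc),("cover L",CL,zc),("cover R",CR,zc)):
    T=tool(np.array(e),z)*1000
    print(nm,T.mean(0).round(2),'slope', np.polyfit(*( (T[:,0],T[:,1]) if 'near' in nm else (T[:,1],T[:,0])),1).round(4), T[[0,-1],:2].round(1).tolist(), np.std(T[:,0]).round(2))
# wrist cloud
C=cloud('wrist',q['d'],s); T=(C-pos)@Rm*1000; print('depth z cover',C[230,315,2],'base plate',C[170,312])
img=cv2.resize(q['p'][140:300,220:420,::-1],None,fx=4,fy=4,interpolation=cv2.INTER_CUBIC)[:600]; cv2.imwrite('pics/w2c.png',img)
```

```text
base near [ -2.3  -60.25 145.54] slope [ 6.00000e-03 -6.02347e+01] [[-31.1, -60.5], [26.5, -60.1]]
base L [-38.13 -47.65 145.51] slope [-1.77000e-02 -3.89737e+01] [[-38.0, -55.3], [-38.3, -40.0]]
base R [ 33.22 -47.64 145.56] slope [-3.01000e-02  3.17876e+01] [[33.4, -55.3], [33.1, -40.0]]
cover near [  0.91 -47.79 -10.49] slope [ 9.00000e-04 -4.77861e+01] [[-20.8, -47.8], [22.6, -47.8]] 13.14
cover L [-24.43 -34.9  -10.51] slope [ 7.00000e-04 -2.44092e+01] [[-24.4, -45.1], [-24.4, -24.5]] 0.07
cover R [ 26.98 -34.9  -10.48] slope [-1.90000e-03  2.69163e+01] [[27.0, -45.1], [27.0, -24.5]] 0.03
depth z cover 0.1649161572932288 base plate [ 0.51707944 -0.37414592  0.00763989]
```

View pics/w2c.png

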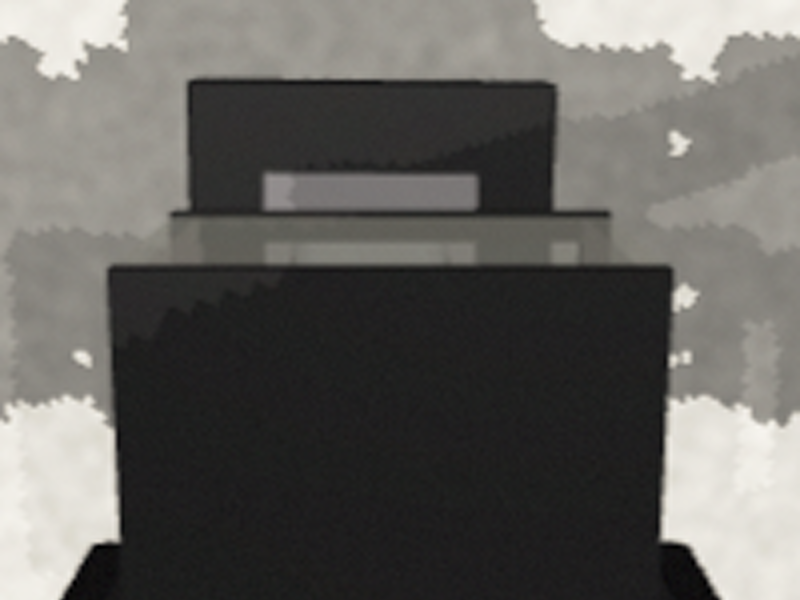

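```bash
python3 -m jog '-0.003 -0.0005 0.035 0 0 0.3 0.2;-0.003 -0.0005 0.07 0 0 0.3 0.2;-0.003 -0.0005 0.07 0 0 0.3 0.2;-0.003 -0.0005 0.07 0 0 0.3 0.2'
python3 - <<'E'
from h import *
s=read_state(); print(s['position'],s['qvel'].round(1))
p,d=capture("wrist"); np.savez('w3.npz',d=d,p=p,pos=s['position'],R=s['tcp_rot'])
img=cv2.resize(p[140:280,200:430,::-1],None,fx=3.4,fy=3.4,interpolation=cv2.INTER_CUBIC); cv2.imwrite('pics/w3c.png',img)
sc,ds=capture("scene"); cv2.imwrite('pics/s3.png',cv2.resize(sc[200:360,80:300,::-1],None,fx=3.5,fy=3.5,interpolation=cv2.INTER_CUBIC))
E
```

```text
time_s: 6.45
position: [0.5633, -0.3513, 0.0866]
tcp_rot: [[-0.471, 0.882, 0.001], [0.882, 0.471, -0.001], [-0.002, 0.001, -1.0]]
force: [0.6, 0.2, -0.3]
opening: 0.597
[ 0.56332585 -0.35133358  0.08661923] [-0.  -1.1 -0.9  0.1 -0.2 -0. ]
```

View pics/w3c.png

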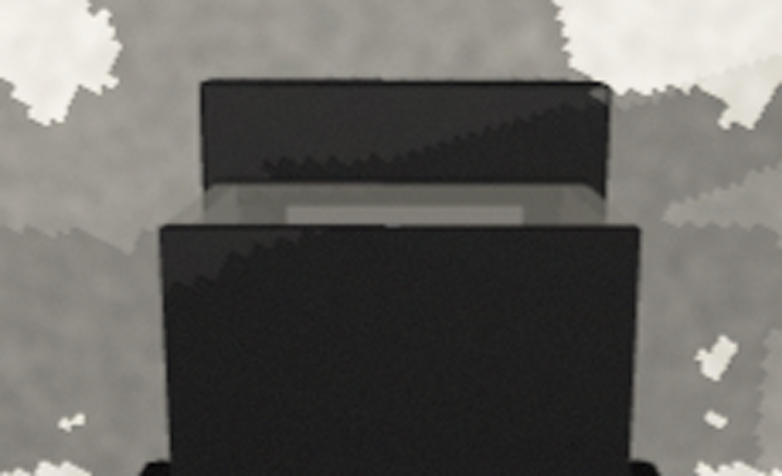

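View pics/s3.png

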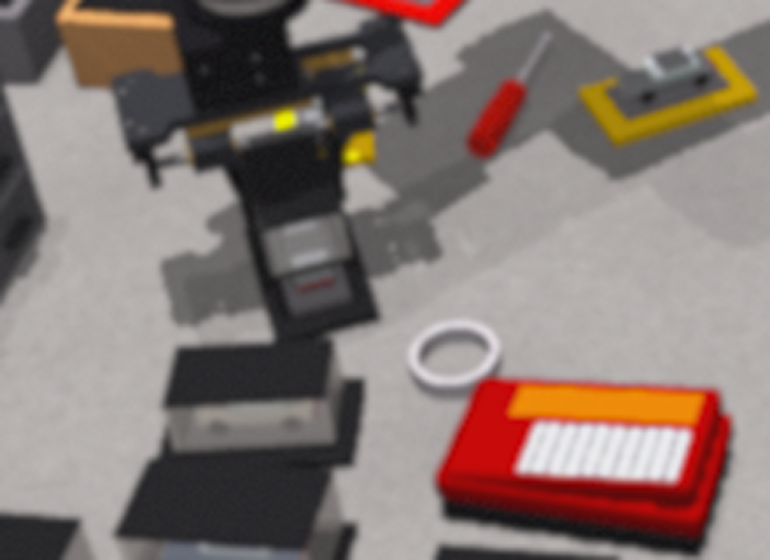

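```bash
cat > m.py <<'E'
from h import *
def meas(f,zrim,boxes):
    q=np.load(f); p=cv2.GaussianBlur(q['p'].astype(float).mean(2),(3,3),0); s=dict(position=q['pos'],tcp_rot=q['R']); Rm=q['R']; pos=q['pos']
    def sub(line,lo):
        g=abs(np.diff(line)); i=np.argmax(g); a=max(0,i-2); w=g[a:i+3]; return lo+a+.5+(w*np.arange(len(w))).sum()/w.sum()
    for nm,kind,rng,lo,hi,z in boxes:
        uv=[(k,sub(p[lo:hi,k],lo)) if kind=='v' else (sub(p[k,lo:hi],lo),k) for k in rng]
        T=(ray_z('wrist',np.array(uv),z,s)-pos)@Rm*1000
        a=(T[:,0],T[:,1]) if kind=='v' else (T[:,1],T[:,0])
        c=np.polyfit(*a,1); r=a[1]-np.polyval(c,a[0]); print(nm,T.mean(0).round(2),'slope',c[0].round(4),'res',r.std().round(2))
E
python3 - <<'E'
from m import *
z=.0866-.0355+.046
meas('w3.npz',0,[("base near",'v',range(264,376,4),158,170,.010),("base L",'h',range(168,193,2),252,268,.010),("base R",'h',range(168,193,2),370,388,.010),
("cover near",'v',range(252,384,5),200,212,z),("cover L",'h',range(212,270,4),238,258,z),("cover R",'h',range(212,270,4),378,396,z),
("step near",'v',range(287,352,4),196,204,.015)])
E
```

```text
base near [  1.8  -59.95  76.58] slope 0.0057 res 0.12
base L [-33.41 -50.04  76.65] slope -0.0135 res 0.04
base R [ 37.7  -50.05  76.53] slope -0.0132 res 0.08
cover near [  1.27 -47.82 -10.51] slope 0.0027 res 0.03
cover L [-24.4  -34.9  -10.46] slope 0.0003 res 0.03
cover R [ 27.01 -34.92 -10.55] slope -0.0003 res 0.02
step near [  2.38 -38.87  71.59] slope -0.0005 res 0.01
```

Run:
```python
from h import *
sc,ds=capture("scene"); s=read_state(); print(s['position'],s['tcp_rot'][:,0])
def box(cx,cy,yaw,L,W,z0,z1):
    a=np.radians(yaw); X=np.array([np.cos(a),np.sin(a)]);Y=np.array([-X[1],X[0]]); c=np.array([cx,cy])
    q=[c+i*L/2*X+j*W/2*Y for i,j in((1,1),(1,-1),(-1,-1),(-1,1))]
    return [np.array([[*k,z] for k in q]) for z in (z0,z1)]
def draw(img,n,bx,col,S,off):
    for P in bx:
        uv=(proj(n,P)-off+.5)*S-.5; cv2.polylines(img,[np.round(uv*16).astype(np.int32)],True,col,1,cv2.LINE_AA,4)
S=8;off=np.array([135,250]); crop=sc[250:320,135:215,::-1]
img=cv2.resize(crop,None,fx=S,fy=S,interpolation=cv2.INTER_CUBIC)
R=s['tcp_rot'];c=s['position'][:2]+R[:2,:2]@np.array([0,.0015])
yaw=np.degrees(np.arctan2(R[1,0],R[0,0]))-90
draw(img,"scene",box(*c,yaw,.1,.052,s['position'][2]-.0355,s['position'][2]+.0105),(0,255,0),S,off)
draw(img,"scene",box(.5617,-.3485,28.45,.124,.072,0,.01),(0,0,255),S,off) # top estimate
b=s['position'][:2]+R[:2,:2]@np.array([.0005,.0015]); draw(img,"scene",box(*b,yaw,.124,.072,0,.01),(255,128,0),S,off)
cv2.imwrite('pics/s4.png',img)
p,d=capture("top"); 
# initial top picture
t=cv2.imread('pics/top0.png'); off=np.array([430,175]); img=cv2.resize(t[175:250,430:505],None,fx=S,fy=S,interpolation=cv2.INTER_CUBIC)
draw(img,"top",box(.5617,-.3485,28.45,.124,.072,0,.01),(0,0,255),S,off); draw(img,"top",box(*b,yaw,.124,.072,0,.01),(255,128,0),S,off)
cv2.imwrite('pics/t4.png',img)
# cover in initial top
off=np.array([335,185]); img=cv2.resize(t[185:255,335:390],None,fx=S,fy=S,interpolation=cv2.INTER_CUBIC)
draw(img,"top",box(.548,-.099,-18.2,.1,.052,0,.046),(0,255,0),S,off); cv2.imwrite('pics/t5.png',img)
```

```text
[ 0.56362242 -0.35176886  0.08748214] [-0.4713861   0.8819206  -0.00334719]
```

View pics/s4.png

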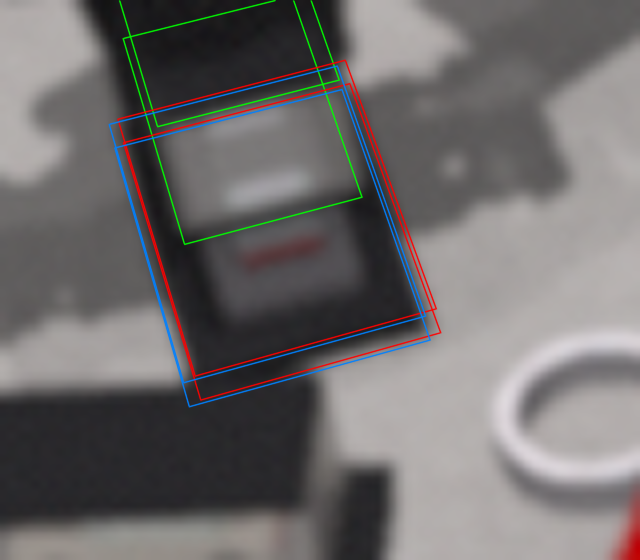

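View pics/t4.png

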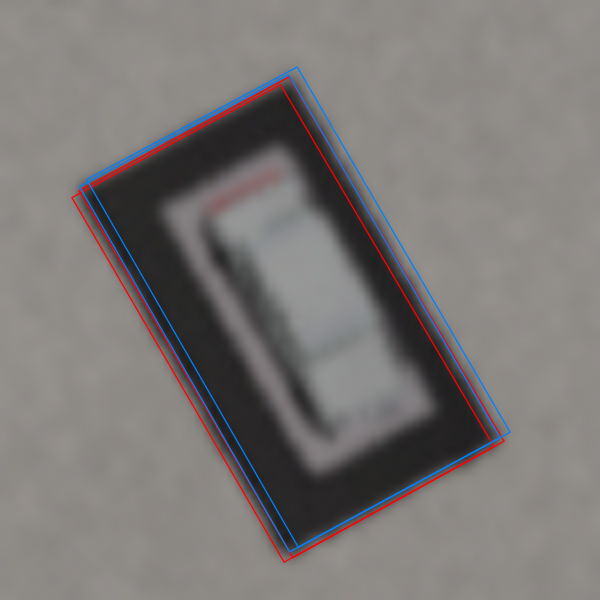

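View pics/t5.png

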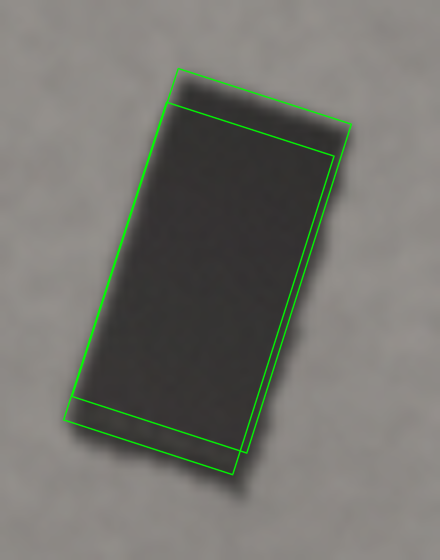

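```bash
python3 -m jog '0.0005 0 0.015 0 0 0 0.2;0.0005 0 0.029 0 0 0 0.2;0.0005 0 0.029 0 0 0 0.2;0.0005 0 0.029 0 0 0 0.2'
python3 - <<'E'
from h import *
s=read_state(); print(s['position'],s['qvel'].round(1))
p,d=capture("wrist"); np.savez('w4.npz',d=d,p=p,pos=s['position'],R=s['tcp_rot'])
img=cv2.resize(p[140:280,200:430,::-1],None,fx=3.4,fy=3.4,interpolation=cv2.INTER_CUBIC); cv2.imwrite('pics/w4c.png',img)
sc,ds=capture("scene"); cv2.imwrite('pics/s5.png',cv2.resize(sc[250:320,135:215,::-1],None,fx=8,fy=8,interpolation=cv2.INTER_CUBIC))
E
```

```text
time_s: 7.15
position: [0.5622, -0.3505, 0.0561]
tcp_rot: [[-0.471, 0.882, -0.0], [0.882, 0.471, 0.0], [0.001, -0.0, -1.0]]
force: [-0.4, 0.2, -0.9]
opening: 0.595
[ 0.56224993 -0.3505377   0.05605137] [ 0.1 -0.7 -0.5 -0.   0.  -0.1]
```

View pics/w4c.png

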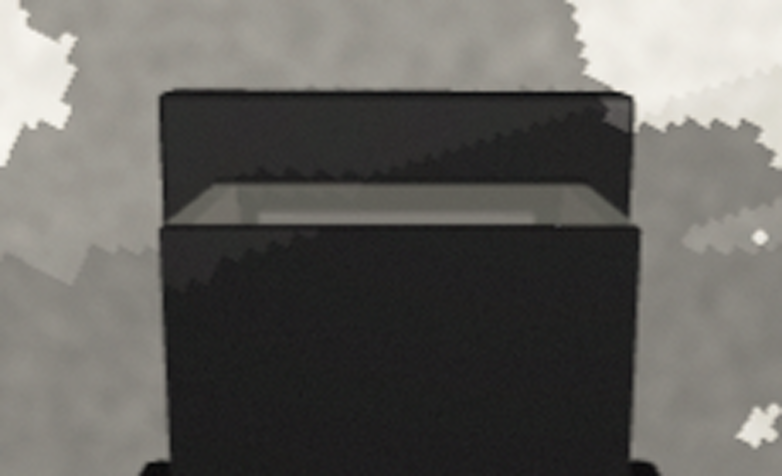

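View pics/s5.png

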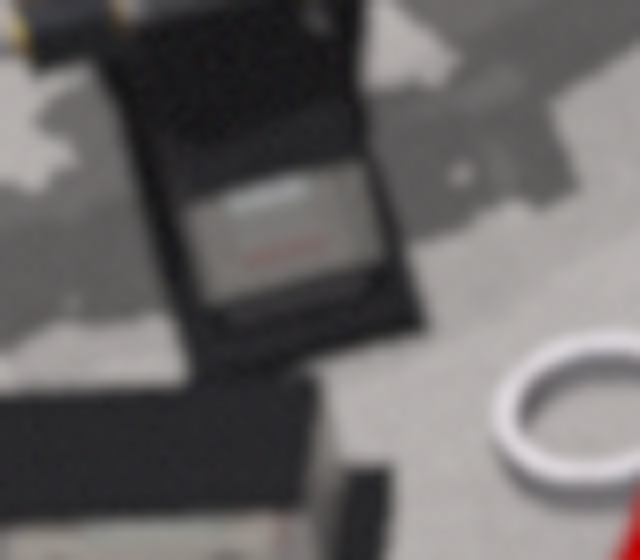

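Run:
```python
from m import *
z=.0561-.0355+.046
meas('w4.npz',0,[("base near",'v',range(254,380,4),160,174,.010),("base L",'h',range(172,198,2),240,256,.010),("base R",'h',range(172,198,2),378,394,.010),
("cover near",'v',range(252,384,5),200,212,z),("cover L",'h',range(212,270,4),238,258,z),("cover R",'h',range(212,270,4),378,396,z),
("rim near",'v',range(268,370,4),190,198,z-.046),("step near",'v',range(280,354,4),199,204,.015),("stepL",'h',range(203,206),268,284,.015),("stepR",'h',range(203,206),350,365,.015)])
```

```text
base near [  0.73 -59.38  46.06] slope 0.0044 res 0.12
base L [-34.66 -50.45  46.04] slope -0.0009 res 0.06
base R [ 36.25 -50.44  46.08] slope -0.0019 res 0.07
cover near [  1.27 -47.85 -10.54] slope 0.0013 res 0.02
cover L [-24.37 -34.92 -10.56] slope -0.0007 res 0.03
cover R [ 27.02 -34.92 -10.53] slope 0.0011 res 0.01
rim near [  1.72 -46.75  35.46] slope 0.0019 res 0.02
step near [  0.73 -42.13  41.06] slope 0.0014 res 0.03
stepL [-19.63 -40.95  41.05] slope -0.0652 res 0.01
stepR [ 21.18 -40.94  41.07] slope 0.071 res 0.01
```

```bash
python3 -m jog '-0.0006 0 0.004 0 0 0 0.2;-0.0006 0 0.008 0 0 0 0.2;-0.0006 0 0.011 0 0 0 0.2;-0.0006 0 0.011 0 0 0 0.2;-0.0006 0 0.011 0 0 0 0.2'
```

```text
time_s: 7.88
position: [0.5626, -0.3511, 0.0455]
tcp_rot: [[-0.471, 0.882, 0.0], [0.882, 0.471, -0.0], [-0.0, 0.0, -1.0]]
force: [-0.1, 0.3, -0.2]
opening: 0.593
```

```bash
python3 -m jog '0 0 0.002 0 0 0 0.2;0 0 0.002 0 0 0 0.2'; python3 -m jog '0 0 0 0 0 0 0.2'
python3 - <<'E'
from h import *
p,d=capture("wrist"); img=cv2.resize(p[140:280,200:430,::-1],None,fx=3.4,fy=3.4,interpolation=cv2.INTER_CUBIC); cv2.imwrite('pics/w5c.png',img)
sc,ds=capture("scene"); cv2.imwrite('pics/s6.png',cv2.resize(sc[250:320,135:215,::-1],None,fx=8,fy=8,interpolation=cv2.INTER_CUBIC))
print(read_state()['force'])
E
```

```text
time_s: 8.12
position: [0.5627, -0.3512, 0.0455]
tcp_rot: [[-0.471, 0.882, 0.0], [0.882, 0.471, -0.0], [-0.0, -0.0, -1.0]]
force: [-2.5, 1.2, 9.6]
opening: 0.593
time_s: 8.25
position: [0.5627, -0.3511, 0.0455]
tcp_rot: [[-0.471, 0.882, 0.0], [0.882, 0.471, -0.0], [-0.0, 0.0, -1.0]]
force: [-3.2, 1.6, 10.3]
opening: 0.597
[-3.19498003  1.30152629 10.27839049]
```

View pics/w5c.png

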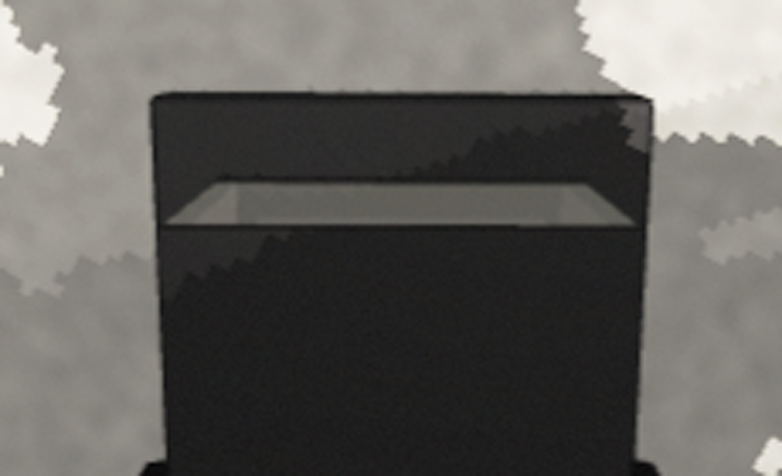

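View pics/s6.png

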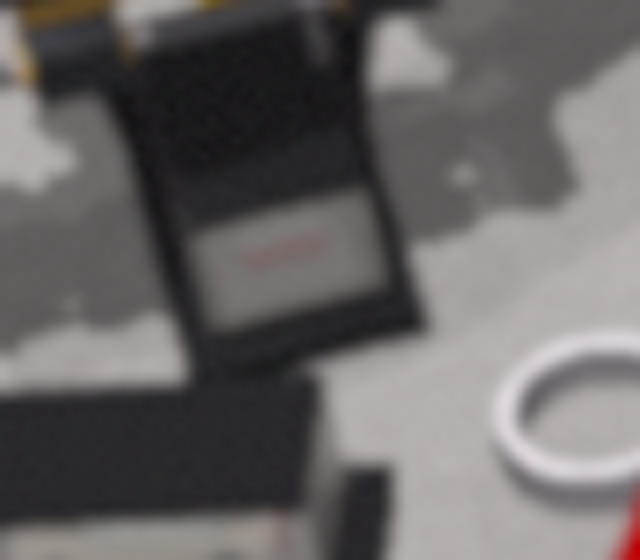

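Cover is seated: there's 10 N of contact at TCP z 0.0455, which puts the rim at 10 mm. In the wrist view it is centred between the plate edges (152–652, against 161–640 for the cover top). Releasing now.

```bash
python3 -m jog '0 0 -0.002 0 0 0 0.2;0 0 -0.002 0 0 0 1;0 0 -0.002 0 0 0 1;0 0 -0.002 0 0 0 1;0 0 -0.05 0 0 0 1;0 0 -0.10 0 0 0 1;0 0 -0.14 0 0 0 1;0 0 -0.14 0 0 0 1'
python3 - <<'E'
from h import *
s=read_state(); p,d=capture("wrist"); np.savez('w6.npz',d=d,p=p,pos=s['position'],R=s['tcp_rot'])
cv2.imwrite('pics/w6.png',p[:,:,::-1])
sc,ds=capture("scene"); cv2.imwrite('pics/s7.png',cv2.resize(sc[230:330,120:230,::-1],None,fx=6,fy=6,interpolation=cv2.INTER_CUBIC))
D=np.array([.500,.1775,.25])-s['position']; print(s['position'],s['tcp_rot'].T@D)
E
```

```text
time_s: 9.35
position: [0.5647, -0.3528, 0.1878]
tcp_rot: [[-0.471, 0.882, 0.007], [0.882, 0.471, -0.006], [-0.008, 0.003, -1.0]]
force: [-0.3, -0.6, -0.5]
opening: 1.0
[ 0.56466175 -0.35281216  0.1878033 ] [ 0.49764682  0.19314648 -0.06574676]
```

View pics/w6.png

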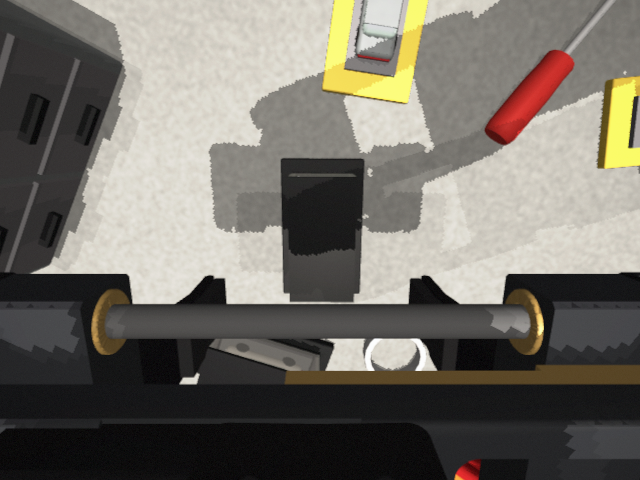

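View pics/s7.png

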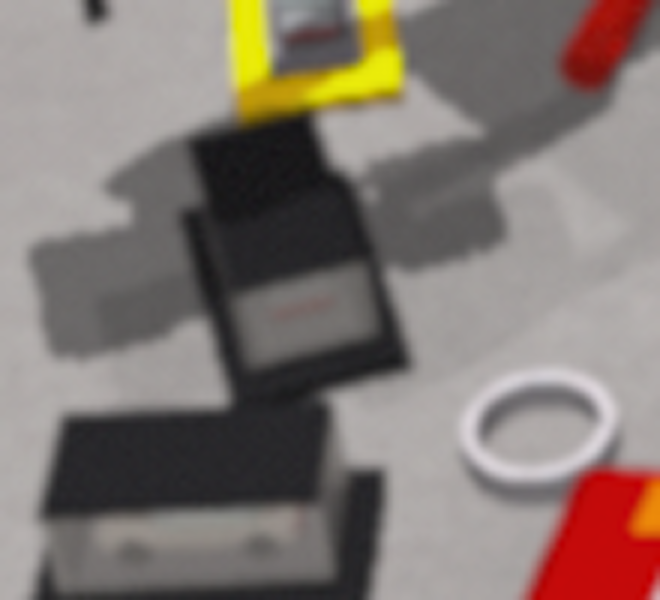

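```bash
python3 -m jog '0.02 0 -0.05 0 0 10 1;0.498 0.193 -0.066 0 0 20 1;0.498 0.193 -0.066 0 0 30 1;0.498 0.193 -0.066 0 0 40 1;0.498 0.193 -0.066 0 0 50 1;0.498 0.193 -0.066 0 0 60 1;0.498 0.193 -0.066 0 0 70 1;0.498 0.193 -0.066 0 0 80 1'
python3 - <<'E'
from h import *
q=np.load('w6.npz'); s=dict(position=q['pos'],tcp_rot=q['R']); C=cloud('wrist',q['d'],s); d=q['d']
x,y,z=C[...,0],C[...,1],C[...,2]; m=(d>0)&(np.hypot(x-.5635,y+.35)<.085)&(z>.046)&(z<.065); print('cover top z',np.median(z[m]),rect(C[m]),'table',np.median(z[200:240,180:205]))
s=read_state(); D=np.array([.500,.1775,.25])-s['position']; print(s['position'],s['tcp_rot'][:,0],s['tcp_rot'].T@D)
E
```

```text
time_s: 10.45
position: [0.5071, 0.0888, 0.2448]
tcp_rot: [[0.776, 0.63, -0.004], [0.63, -0.776, 0.0], [-0.003, -0.003, -1.0]]
force: [-0.0, 0.2, -0.1]
opening: 0.999
cover top z 0.05481071459007325 (array([ 563.3, -349.4]), [100.0, 52.1], 28.15) table -0.0013542716712123537
[0.50708812 0.08879224 0.24481354] [ 0.77631532  0.63033749 -0.00302885] [ 0.0503975  -0.07334789 -0.00513681]
```

```bash
python3 -m jog '0.05 -0.072 -0.005 0 0 10 1;0.05 -0.072 -0.005 0 0 20 1;0.05 -0.072 -0.005 0 0 29 1;0.05 -0.072 -0.005 0 0 29 1;0.05 -0.072 -0.005 0 0 29 1'
python3 - <<'E'
from h import *
s=read_state(); print(s['position'],s['tcp_rot'][:,0],s['joint_positions'].round(1),s['qvel'].round(1))
p,d=capture("wrist"); np.savez('w7.npz',d=d,p=p,pos=s['position'],R=s['tcp_rot']); cv2.imwrite('pics/w7.png',p[:,:,::-1])
C=cloud("wrist",d,s); x,y,z=C[...,0],C[...,1],C[...,2]; ok=d>0
h=ok&(abs(x-.5)<.06)&(abs(y-.178)<.08)&(z>.13)&(z<.16); print('handle',h.sum(),rect(C[h]),np.percentile(z[h],[5,50,95]))
f=ok&(np.hypot(x-.59,y-.2)<.2)&(z>.097)&(z<.116); print('flap',f.sum(),rect(C[f]),np.median(z[f]))
for l in("top","scene"):
    t,dt=capture(l); np.save(l+'8d.npy',dt); cv2.imwrite(f'pics/{l}8.png',t[:,:,::-1])
E
```

```text
time_s: 11.08
position: [0.5011, 0.1738, 0.2506]
tcp_rot: [[0.983, 0.182, -0.002], [0.182, -0.983, -0.0], [-0.002, -0.0, -1.0]]
force: [0.9, -0.5, -0.1]
opening: 1.0
[0.50109744 0.17382241 0.25056608] [ 0.98329139  0.18202163 -0.00248305] [ 7.1 22.3 94.9 -0.  62.8 -3.4] [-0.5 -0.3 -0.4  0.  -0.   0.6]
handle 1693 (array([501.2, 179.5]), [89.9, 9.3], -79.71) [0.14345376 0.1459482  0.14741939]
flap 60403 (array([591.7, 204. ]), [239.4, 231.4], -79.5) 0.1054381084868134
```

View pics/w7.png

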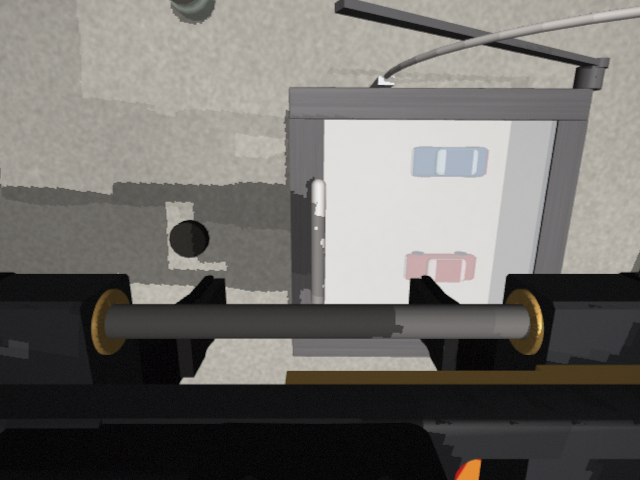

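```bash
cat > g.py <<'E'
from h import *
def gauge(C,d,yaw,pr=True):
    a=np.radians(yaw); X=np.array([np.cos(a),np.sin(a)]);Y=np.array([-X[1],X[0]])
    u=C[...,:2]@X; v=C[...,:2]@Y; z=C[...,2]; return u,v,z
E
python3 - <<'E'
from g import *
q=np.load('w7.npz'); s=dict(position=q['pos'],tcp_rot=q['R']);
src={'wrist':(cloud('wrist',q['d'],s),q['d'])}
for n in('top','scene'): d=np.load(n+'_d.npy'); src[n]=(cloud(n,d),d)
for n,(C,d) in src.items():
    for yaw in (10.3,):
        u,v,z=gauge(C,d,yaw); ok=d>0
        f=ok&(z>.1)&(z<.112)&(u>.5)&(u<.75)&(v>-.02)&(v<.25)
        print(n,'flap u',np.percentile(u[f],[.5,99.5]).round(4),'v',np.percentile(v[f],[.5,99.5]).round(4),'z',np.median(z[f]).round(4))
        h=ok&(z>.13)&(z<.16)&(u>.5)&(u<.56)&(v>.0)&(v<.16); print('  handle u',np.median(u[h]).round(4),'v',np.percentile(v[h],[1,99]).round(4))
        v1=np.percentile(v[f],99.5)
        g=ok&(v>.19)&(v<.27)&(z>.115)&(z<.3)&(u>.45)&(u<.75)
        print('  gauge cand',g.sum(),'v hist',np.histogram(v[g],np.arange(.19,.271,.005))[0])
        np.savez('gc_'+n,u=u[g],v=v[g],z=z[g])
E
```

```text
wrist flap u [0.5042 0.725 ] v [-0.0178  0.207 ] z 0.1054
  handle u 0.5249 v [0.0436 0.1308]
  gauge cand 5807 v hist [   0    0 1905  650 3252    0    0    0    0    0    0    0    0    0
    0    0]
top flap u [0.5011 0.7216] v [-0.019   0.2025] z 0.1055
  handle u 0.5211 v [0.0397 0.1291]
  gauge cand 331 v hist [  0   0 109  63 159   0   0   0   0   0   0   0   0   0   0   0]
scene flap u [0.5033 0.7292] v [-0.0188  0.2079] z 0.1066
  handle u 0.5267 v [0.041  0.1289]
  gauge cand 309 v hist [  0   0  55  50 204   0   0   0   0   0   0   0   0   0   0   0]
```

Run:
```python
import numpy as np
for n in('wrist','top','scene'):
    q=np.load('gc_'+n+'.npz'); u,v,z=q['u'],q['v'],q['z']
    for lo,hi in((.198,.2065),(.2065,.209),(.209,.216)):
        m=(v>lo)&(v<hi)
        if m.sum()<8: continue
        # robust line fit
        c=np.polyfit(u[m],z[m],1); 
        for _ in range(5):
            r=z[m]-np.polyval(c,u[m]); k=abs(r)<max(.004,1.5*np.median(abs(r))); c=np.polyfit(u[m][k],z[m][k],1)
        print(n,lo,m.sum(),k.sum(),'u',u[m].min().round(3),u[m].max().round(3),'z',z[m].min().round(3),z[m].max().round(3),'slope ang',np.degrees(np.arctan(-c[0])).round(2),'rad',np.arctan(-c[0]).round(4),'z at u=.7255',np.polyval(c,.7255).round(4),'res',np.std(r[k]).round(4))
```

```text
wrist 0.198 2336 1650 u 0.574 0.652 z 0.115 0.232 slope ang -43.31 rad -0.7558 z at u=.7255 0.3057 res 0.002
wrist 0.209 3469 2747 u 0.532 0.714 z 0.115 0.216 slope ang 29.24 rad 0.5103 z at u=.7255 0.1077 res 0.0014
top 0.198 124 79 u 0.571 0.668 z 0.121 0.242 slope ang -43.28 rad -0.7554 z at u=.7255 0.3065 res 0.0037
top 0.209 202 159 u 0.53 0.71 z 0.115 0.217 slope ang 29.17 rad 0.5092 z at u=.7255 0.1065 res 0.0019
scene 0.198 62 42 u 0.575 0.672 z 0.118 0.239 slope ang -49.66 rad -0.8668 z at u=.7255 0.3251 res 0.0058
scene 0.209 243 180 u 0.534 0.713 z 0.115 0.218 slope ang 29.13 rad 0.5085 z at u=.7255 0.1082 res 0.002
```

```bash
python3 -m jog '0.001 -0.002 0.05 0 0 0 1;0.001 -0.002 0.09 0 0 0 1;0.001 -0.002 0.104 0 0 0 1;0.001 -0.002 0.104 0 0 0 1;0.001 -0.002 0.104 0 0 0 1'
python3 - <<'E'
from h import *
s=read_state(); p,d=capture("wrist"); cv2.imwrite('pics/w9.png',p[:,:,::-1])
E
```

```text
time_s: 11.85
position: [0.5035, 0.1765, 0.149]
tcp_rot: [[0.984, 0.18, 0.003], [0.18, -0.984, 0.0], [0.003, 0.0, -1.0]]
force: [0.3, 0.3, 0.3]
opening: 0.996
```

View pics/w9.png

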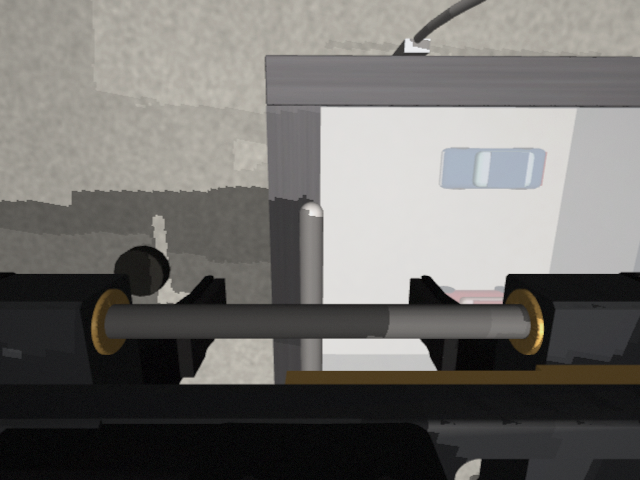

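```bash
python3 -m jog '-0.002 0 0.003 0 0 0 0.6;-0.002 0 0.003 0 0 0 0;-0.002 0 0.003 0 0 0 0;-0.002 0 0.003 0 0 0 0;-0.002 0 0.003 0 0 0 0;-0.002 0 0.003 0 0 0 0;-0.002 0 0.003 0 0 0 0'
```

```text
time_s: 12.78
position: [0.5003, 0.1761, 0.1446]
tcp_rot: [[0.984, 0.18, -0.0], [0.18, -0.984, -0.0], [-0.0, -0.0, -1.0]]
force: [-0.7, -0.2, -0.4]
opening: 0.292
```

```bash
python3 -m jog '0 0 0 0 0 0 0;0 0 0 0 0 0 0;0 0 0 0 0 0 0'
```

```text
time_s: 13.15
position: [0.5009, 0.1762, 0.1447]
tcp_rot: [[0.984, 0.18, 0.001], [0.18, -0.984, 0.0], [0.001, -0.0, -1.0]]
force: [1.5, 1.2, -1.7]
opening: 0.106
```

```bash
python3 -m jog '0.0024 0 -0.010 0 0 0 0;0.0053 0 -0.0198 0 0 0 0;0.0125 0 -0.0389 0 0 0 0;0.0216 0 -0.0572 0 0 0 0;0.0325 0 -0.0745 0 0 0 0;0.0386 0 -0.0827 0 0 0 0;0.0386 0 -0.0827 0 0 0 0;0.0386 0 -0.0827 0 0 0 0'
python3 - <<'E'
from h import *
s=read_state(); p,d=capture("wrist"); np.savez('w10.npz',d=d,p=p,pos=s['position'],R=s['tcp_rot']); cv2.imwrite('pics/w10.png',p[:,:,::-1])
for l in("top","scene"):
    t,dt=capture(l); np.save(l+'10d.npy',dt); cv2.imwrite(f'pics/{l}10.png',t[:,:,::-1])
print(s['position'],s['force'])
E
```

```text
time_s: 14.15
position: [0.537, 0.1826, 0.2266]
tcp_rot: [[0.984, 0.181, -0.003], [0.181, -0.984, -0.001], [-0.003, 0.0, -1.0]]
force: [0.5, -1.3, -3.6]
opening: 0.104
[0.53699897 0.18260135 0.22658073] [ 0.47264342 -1.27357352 -3.63076813]
```

View pics/w10.png

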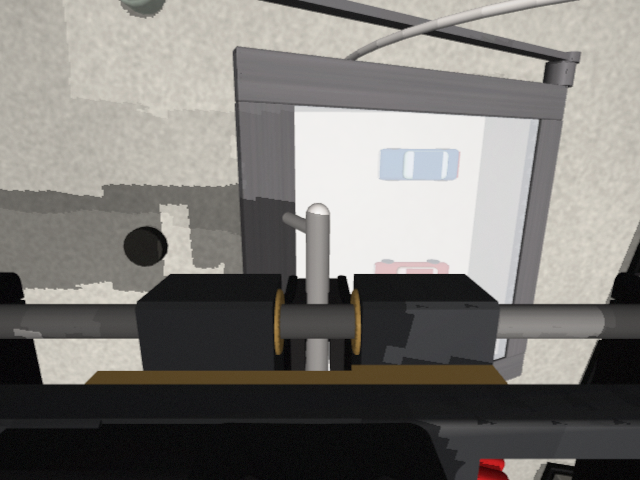

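View pics/scene10.png

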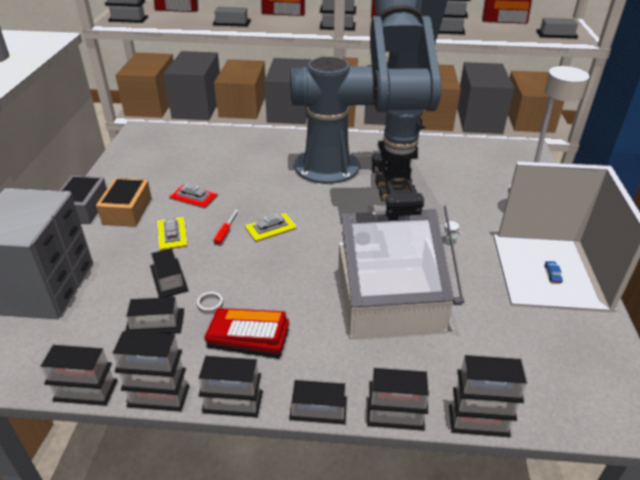

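```bash
cat > fa.py <<'E'
from g import *
import sys
def line(u,z):
    c=np.polyfit(u,z,1)
    for _ in range(8):
        r=z-np.polyval(c,u); k=abs(r)<max(.003,2*np.median(abs(r))); c=np.polyfit(u[k],z[k],1)
    return c,k.sum(),np.std(r[k])
def report(src,yaw=10.35,edge=.196):
    for n,(C,d) in src.items():
        u,v,z=gauge(C,d,yaw); ok=d>0
        f=ok&(v>edge-.017)&(v<edge-.004)&(u>.52)&(u<.71)&(z>.11)&(z<.3)
        f2=ok&(v>.209)&(v<.2165)&(u>.52)&(u<.71)&(z>.11)&(z<.3)
        for nm,m in(("flap",f),("gauge",f2)):
            if m.sum()<20: print(n,nm,'few',m.sum()); continue
            c,k,r=line(u[m],z[m]); print(n,nm,k,'/',m.sum(),'angle',np.arctan(-c[0]).round(4),'z(.7246)',np.polyval(c,.7246).round(4),'res',r.round(4),'u',u[m].min().round(3))
def load(i):
    q=np.load(f'w{i}.npz'); s=dict(position=q['pos'],tcp_rot=q['R']); src={'wrist':(cloud('wrist',q['d'],s),q['d'])}
    for n in('top','scene'): d=np.load(f'{n}{i}d.npy'); src[n]=(cloud(n,d),d)
    return src
E
python3 - <<'E'
from fa import *
src=load(10)
for n,(C,d) in src.items():
    u,v,z=gauge(C,d,10.35); m=(d>0)&(z>.12)&(z<.2)&(u>.56)&(u<.7)&(v>.15)&(v<.23); print(n,np.histogram(v[m],np.arange(.15,.2301,.005))[0])
report(src)
E
```

```text
wrist [1872 1894 1940 1976 2149 2137 2182 2218 2023    2  852 1372 1882    0
    0    0]
top [14 52 50 52 56 52 52 17  0  0  0  0  0  0  0  0]
scene [135 138 140 138 152 143 137 144 113   3  24  76 113   0   0   0]
wrist flap 8483 / 8558 angle 0.432 z(.7246) 0.1082 res 0.0006 u 0.524
wrist gauge 2597 / 3726 angle 0.5098 z(.7246) 0.1085 res 0.001 u 0.539
top flap 65 / 78 angle 0.447 z(.7246) 0.1044 res 0.0015 u 0.56
top gauge few 0
scene flap 399 / 467 angle 0.4343 z(.7246) 0.1087 res 0.0018 u 0.526
scene gauge 184 / 225 angle 0.5121 z(.7246) 0.1079 res 0.0025 u 0.534
```

```bash
python3 -m jog '0.005 0 -0.006 0 0 0 0;0.0098 0 -0.012 0 0 0 0;0.0098 0 -0.012 0 0 0 0;0.0098 0 -0.012 0 0 0 0;0.0098 0 -0.012 0 0 0 0;0.0098 0 -0.012 0 0 0 0'
python3 - <<'E'
from fa import *
s=read_state(); p,d=capture("wrist"); np.savez('w11.npz',d=d,p=p,pos=s['position'],R=s['tcp_rot']); cv2.imwrite('pics/w11.png',p[:,:,::-1])
for l in("top","scene"):
    t,dt=capture(l); np.save(l+'11d.npy',dt); cv2.imwrite(f'pics/{l}11.png',t[:,:,::-1])
print(s['position'],s['force'],s['qvel'].round(2)); report(load(11))
t=cv2.imread('pics/scene11.png'); cv2.imwrite('pics/s11c.png',cv2.resize(t[190:345,325:475],None,fx=3.8,fy=3.8,interpolation=cv2.INTER_CUBIC))
E
```

```text
time_s: 15.05
position: [0.5471, 0.1845, 0.2394]
tcp_rot: [[0.984, 0.181, -0.002], [0.181, -0.984, -0.001], [-0.002, 0.0, -1.0]]
force: [-3.3, -3.3, 0.3]
opening: 0.101
[0.54706373 0.18445904 0.23940869] [-3.26008071 -3.34999599  0.32582378] [ 0.02 -0.   -0.01  0.03  0.07  0.09]
wrist flap 7892 / 7988 angle 0.5103 z(.7246) 0.1088 res 0.0007 u 0.532
wrist gauge 2965 / 4047 angle 0.511 z(.7246) 0.1084 res 0.001 u 0.531
top flap 101 / 115 angle 0.5005 z(.7246) 0.1088 res 0.0014 u 0.57
top gauge few 0
scene flap 403 / 489 angle 0.5084 z(.7246) 0.1097 res 0.0017 u 0.533
scene gauge 167 / 224 angle 0.5031 z(.7246) 0.1094 res 0.0022 u 0.533
```

View pics/s11c.png

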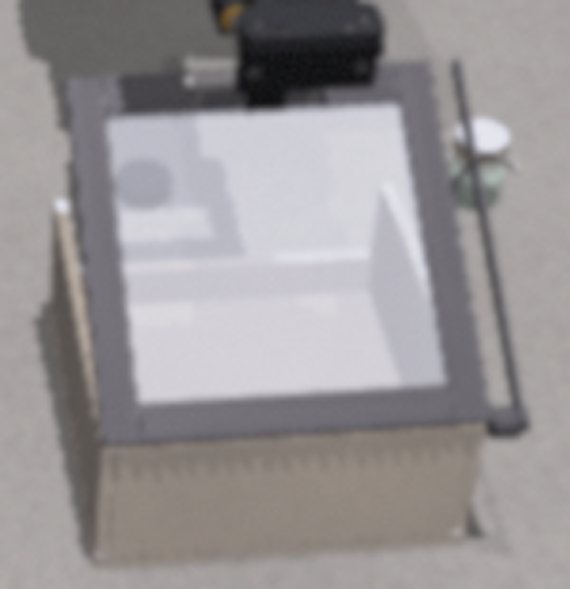

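View pics/w11.png

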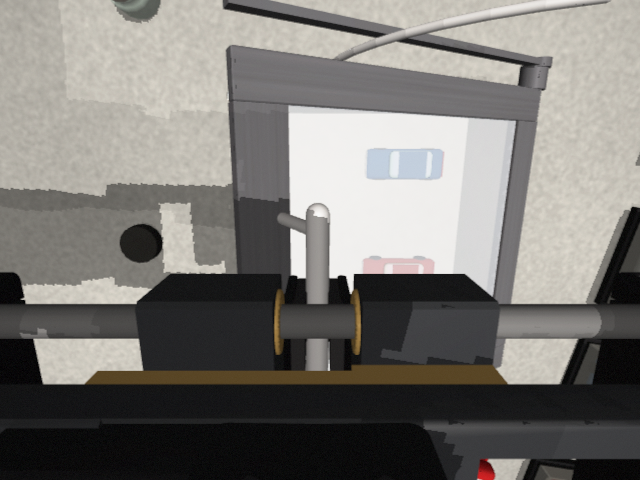

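```bash
python3 -m jog '0 0 0 0 0 0 0;0 0 0 0 0 0 0;0 0 0 0 0 0 0;0 0 0 0 0 0 0;0 0 0 0 0 0 0;0 0 0 0 0 0 0;0 0 0 0 0 0 0;0 0 0 0 0 0 0'
python3 - <<'E'
from fa import *
s=read_state(); p,d=capture("wrist"); np.savez('w12.npz',d=d,p=p,pos=s['position'],R=s['tcp_rot'])
for l in("top","scene"):
    t,dt=capture(l); np.save(l+'12d.npy',dt); cv2.imwrite(f'pics/{l}12.png',t[:,:,::-1])
report(load(12)); print(s['qvel'].round(2))
d=np.load('top12d.npy'); C=cloud('top',d); x,y,z=C[...,0],C[...,1],C[...,2]
m=(d>0)&(np.hypot(x-.5635,y+.35)<.085)&(z>.046)&(z<.065); print('cover top',np.median(z[m]),rect(C[m]))
E
```

```text
time_s: 16.2
position: [0.5471, 0.1845, 0.2394]
tcp_rot: [[0.984, 0.181, -0.002], [0.181, -0.984, -0.001], [-0.002, 0.001, -1.0]]
force: [-3.2, -3.9, 0.4]
opening: 0.101
wrist flap 7872 / 7965 angle 0.5105 z(.7246) 0.1087 res 0.0007 u 0.532
wrist gauge 2968 / 4042 angle 0.5108 z(.7246) 0.1085 res 0.001 u 0.532
top flap 100 / 115 angle 0.5131 z(.7246) 0.107 res 0.0015 u 0.57
top gauge few 0
scene flap 391 / 489 angle 0.512 z(.7246) 0.1088 res 0.0015 u 0.533
scene gauge 176 / 222 angle 0.5142 z(.7246) 0.1077 res 0.0025 u 0.532
[ 0.13 -0.03  0.01  0.04 -0.06 -0.03]
cover top 0.05441074879717234 (array([ 562.1, -349.5]), [100.0, 55.0], 28.19)
```

View pics/top12.png

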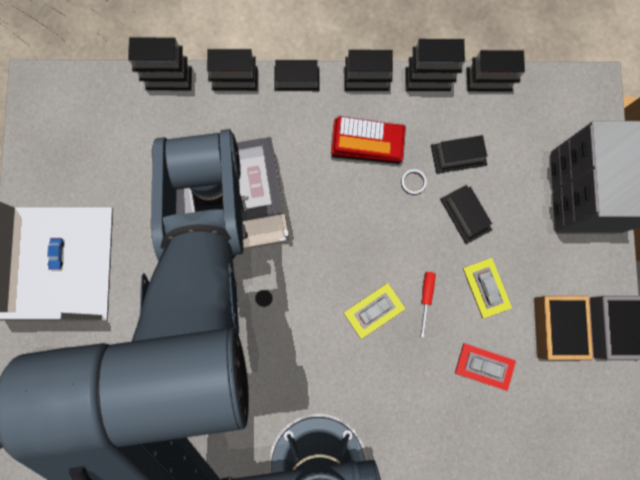

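The top view shows the covered base at (466,213). The bezel (414,181), driver, wheel (263,298), tail lamp and look-alikes are where they were at the start. The flap is steady and level with the gauge, so I'm handing in.

```bash
python3 -c "
from rig import *
print(hand_in())"
```

```text
the job is handed in; nothing more can be done
None
```

The cover is on the base and released. The flap is lifted level with the gauge arm and still held there. I handed the job in at about 16.4 s of the 51 s allowed.

- **Cover:** it met the plate with about 10 N of contact when its rim was 10 mm up. After release its top stood about 56 mm above the table in the wrist camera, which is the height expected when it is home. It lined up with the base to within about 1 mm and 0.5°. Measured again from above at the end, it had not moved.
- **Flap:** I held it for just over a second and measured again. The wrist camera gave 0.5105 rad for the flap and 0.5108 rad for the gauge. The scene camera gave 0.512 and 0.514. The flap and arm were still, and the gauge reads about the same as at the start (0.510 rad).
- **Other objects:** the tail lamp, cased model, bezel, driver, wheel and the red and yellow look-alikes look unmoved in the top view. The arm hid the jar there, but part of it still shows in place in the scene and wrist pictures.
- **Disagreements:**
    - The top camera's first position for the base was 2–4 mm off the wrist camera's, so I went by the wrist camera.
    - The top camera could not see the gauge at the end.
    - Working the flap angle out from the gripper's movement alone gives 0.513–0.525 rad, so I relied on the direct comparison with the gauge.

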